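# Open the gear unit's inspection port

### The arm

A 6-joint arm with a two-finger parallel gripper is mounted at the origin on a cart in front of the work surface, level with it; the furniture and walls round the work are solid. World frame = base frame: x ahead of the robot, y to its left, z up, the work surface at z = 0. Lengths are in m, angles in rad, forces in N, time in s.
With the tool pointing down it reaches from about 0.35 to 0.85 m from the base axis. Payload 8.1 kg.
Tool frame: the origin (TCP) lies at the centre of the arm's flange, where the gripper is bolted on; the fingertips stand 186 mm ahead of it and the grasp point (between the pads) lies 167 mm ahead of it; z points along the fingers, y is the line along which they close (so a half turn about z gives the same grasp; the last joint's range is limited). The gripper opens to 93 mm and grips with 3 to 60 N. Pads are 15 mm wide; open, the fingers measure 128 mm over their backs; the gripper's body (75 mm by 188 mm) begins 65 mm behind the grasp point.
Start: joints at [1.022, 0.13, 1.488, -0, 1.523, -0.085], TCP at [0.268, 0.537, 0.405] pointing down, gripper open.
Joint ranges: [-2.96, 2.96], [-0.89, 2.26], [0.02, 2.5], [-1.34, 4.48], [0, 2.73], [-2.66, 2.66]. Speed limits (rad/s): [2.39, 2.39, 2.79, 3.14, 3.14, 3.14].

### API

Orientations are given as a rotation vector (axis times angle).
In Python, from plant import read_state, read_camera, camera_params, robot gives the robot as it stands.
- The arm moves only by the tool carry_out, never from a script. Its argument "targets" is a list of rows, each an object of numbers: "hand": the opening in per cent of the stroke, from 0 (shut) to 100 (fully open); "x", "y", "z": the shift along the tool's x, y, z in m; "ax", "ay", "az": the turn, a rotation vector about the tool's x, y, z in rad. In form: [{"hand": .., "x": .., "y": .., "z": .., "ax": .., "ay": .., "az": ..}, ...]. A call has 1 to 8 rows; each row is the pose to reach, as a shift and turn from the pose commanded when the call began, along the tool's axes at that moment; what a row does not reach only later rows make up. A row lasts 1/8 s, in which the tool goes at most 62.5 mm and 10.7 degrees, less where a joint would pass 70% of its speed; a pose out of reach is approached as far as the arm can. A call with a gripper value outside its range is refused whole. The fingers move at their own pace and stop on an object; "newtons" is the grip in N (left out, the last holds). Time passes only in rows, so rows that repeat a pose let the fingers close. It gives the time, the measured TCP pose, the force, the opening and the grip force at its end, in the units of the state.
- read_state(): the state, without advancing time (a new reading comes with each control period).
- read_camera(name): name is "side" or "top" or "wrist"; returns (picture, depth): 384x512x3 uint8, blue, green, red; 384x512 float32, m along the optical axis (not along the pixel's ray), 0 where there is no reading.
- camera_params(name): a dict with "fx", "fy", "cx", "cy" (pixels), "position" and "rotation" of the camera in the world. Camera axes: x right, y up, looking along -z (the intrinsics and any distortion apply to the point x, -y, -z); pixel columns grow to the right and rows downward; lengths in m; the calibration is good to about 2 mm. A picture is of the moment at which its call begins: read the wrist's pose just before it. camera_params takes no time and is no camera call; for the wrist camera it gives the pose at the moment of the call.
- robot.close_job(): hands the job in; it is judged then, once.
The state is a dict: "t": time; "q": joint angles; "dq": joint speeds; "joint_torque": joint torques, N m; "tool_pos": TCP position; "orientation": TCP orientation; "force": force on the tool from outside, world axes, zero at the start; "wrist_torque": the same for the moment, N m; "opening": finger opening in m; "gripper_force": force on a finger pad.
Only numpy, scipy, OpenCV 4.12 (cv2) and the standard library are available. Lean on these libraries where they do the work, as an engineer would, in place of code of your own. Each camera call takes 0.05 s, during which the arm holds its last target. There are 200 camera calls.

### The job

Get the blue gear unit ready for inspection. Press its flush grey hatch down near the front edge until the catch lets go and it springs ajar, then swing the hatch over past upright so that it lies back against its stop. Then gently pull the round steel cover up by its black knob until it is off its locating pin, without wrenching it against the top of its short lift, swivel it about its pivot screw to the side without the tall brass breather until the port is completely uncovered, and let it back down flat there; do not disturb the things lying about on the bench.

Things in the scene. Friction and masses are not known exactly. Their poses are not given: they have to be found in the camera images.
- gear_unit: blue gear unit bolted to the bench, 170 x 240 x 132 mm (x, y, z), dark motor behind (to +x, 196 mm from the origin). Origin: centre of the underside; x points from its front to its hinge side, y to its left. On top an open well (inside 154 x 224 mm, deck 57 mm below the rim, walls 8 mm), closed by the hatch
- hatch (a joint): angle of the grey hatch (149 x 219 x 5 mm plate, flush in the rim, 2.5 mm gaps), rad: 0 shut, grows as its front edge swings up and back, stop 2.2. Pressing the front edge about 6 mm down (about 5 N; firm stop at 8 mm) frees a spring catch under its left side; on letting go it rises ajar to about 0.33 (edge 50 mm up). It falls back if let go short of upright, and falls open to its stop past 1.8
- hatch_hinge (a point): middle of the hatch's hinge line, 80 mm behind the unit's centre, 132 mm above the bench; the line runs along the unit's y
- hatch_press (a point): round black press pad on the hatch's upper face, on its centre line, 128 mm from the hinge line, 26 mm from the front edge; moves with the hatch
- hatch_edge (a point): middle of the hatch's front edge, 154.5 mm from the hinge line; moves with the hatch
- pivot (a point): point on the vertical axis of the cover's pivot screw, at the level of the cover's underside when down (83 mm above the bench), 32 mm behind the unit's centre. The screw head with its spring stands 36 mm above this
- port (a point): centre of the inspection port's mouth (44 mm wide, in a boss 56 mm wide), 58 mm in front of the pivot, 83 mm above the bench; brass gear inside
- knob (a point): centre of the black knob on the cover (22 mm across, 32 mm tall, upright, round), 58 mm from the pivot axis, above the middle of the cover's 58 mm disc. The cover is 5 mm thick; its upper face lies 16 mm below this point. Moves with the cover
- cover_lift (a joint): height of the cover above its seat in m: 0 down, firm stop at 0.008. A spring presses it down: lifting takes about 6 N at first and 8.5 N just below the stop; beyond it the force rises by about 17 N a mm, and over 40 N (0.0100) would damage the spring
- cover (a joint): turn of the cover about its pivot, rad: 0 over the port (pointing to the front), positive anticlockwise from above (knob goes to the unit's right, -y); stops at +-1.62. Two prongs at its tip straddle a 7 mm locating pin and block turning until it is lifted 6 mm. Port wholly clear beyond 0.92 either way; the breather stops it at about 0.6 on its own side
- breather_top (a point): top of the tall brass breather plug (18 mm wide, stands 34 mm above the deck), 30 mm in front of the unit's centre and 70 mm to its left or right; a low blanking plug sits on the other side, under the cover's level
- oil_can: red oil can, 66 x 109 x 186 mm, bystander; origin under its centre
- tin_green: green and yellow open tin, 64 mm wide, 46 mm tall, bystander; origin under its centre
- hammer: small hammer with a wooden shaft, 236 mm long, lying flat, bystander
- calliper: steel vernier calliper, 205 mm long, lying flat, bystander
- file_half: file with a dark turned handle, 260 mm long, lying flat, bystander
- bench_brush: wooden bench brush, 155 mm long, lying flat, bystander

How it is judged:
By the outcome, as a careful person would: the job done as asked, in the order asked, and still so for the second after the job is handed in, with the robot touching nothing.
It also fails if it takes over 67 s, if anything falls off the work surface, if the arm or the gripper's body presses on something with over 40 N, if the wrist force passes 120 N, or if a joint passes its speed limit or range.

## Working session

There is one attempt and no reset: what is moved stays moved. The work goes in short steps, Python scripts to look and compute and a tool call to move; the robot and the scene stay as the last step left them, time stands still between calls to the robot, and variables do not carry over. Pictures are saved under pics/ and viewed, at most 10 in all, crops included, and the job is handed in when it is done.

Besides the shell and the picture viewer there is one more tool, called after "Emit:" as a command line: name --argument value ..., lists and objects as JSON in quotes. carry_out: Moves the arm, as the interface text tells. Its arguments: {"type":"object","properties":{"targets":{"type":"array","items":{"type":"object","properties":{"hand":{"type":"number"},"x":{"type":"number"},"y":{"type":"number"},"z":{"type":"number"},"ax":{"type":"number"},"ay":{"type":"number"},"az":{"type":"number"}}}},"newtons":{"type":"number"}},"required":["targets"]}

```bash
ls; mkdir -p pics; cat > h.py <<'E'
import numpy as np,cv2
from plant import read_state,read_camera,camera_params,robot
from scipy.spatial.transform import Rotation as R
def cam(n):
    p=camera_params(n);im,d=read_camera(n);return im,d,p
def rot(p):
    r=np.array(p['rotation'],float)
    return r if r.shape==(3,3) else R.from_quat(r).as_matrix() if r.size==4 else R.from_rotvec(r).as_matrix()
def ray(p,u,v):
    d=np.array([(u-p['cx'])/p['fx'],-(v-p['cy'])/p['fy'],-1.]);return np.array(p['position']),rot(p)@d
def onz(p,u,v,z):
    o,d=ray(p,u,v);return o+d*(z-o[2])/d[2]
def cloud(p,d):
    v,u=np.mgrid[:d.shape[0],:d.shape[1]]
    c=np.stack([(u-p['cx'])/p['fx']*d,-(v-p['cy'])/p['fy']*d,-d],-1)
    return c@rot(p).T+np.array(p['position'])
E
python3 - <<'E'
from h import *
s=read_state();print(s)
for n in ['top','side']:
    im,d,p=cam(n);print(n,p);cv2.imwrite(f'pics/{n}0.png',im);np.savez(f'{n}0.npz',im=im,d=d)
E
```

```text
pics
{'t': 0.0, 'q': array([ 1.02160005e+00,  1.31158613e-01,  1.48925118e+00,  1.68043802e-05,
        1.52298564e+00, -8.54032349e-02]), 'dq': array([-0.00027807, -0.00130616,  0.00037537,  0.00060475,  0.00031385,
        0.0006432 ]), 'joint_torque': array([-4.54258989e-04, -5.59854376e+01, -4.91743934e+01,  7.66578689e-02,
        3.59949586e-02, -1.16093452e-04]), 'tool_pos': array([0.26827018, 0.53644012, 0.40370409]), 'orientation': array([-7.21880474e-01, -3.05693504e+00,  2.68171088e-03]), 'force': array([ 0.77048851, -0.11137355,  0.00496028]), 'wrist_torque': array([-8.38968019e-05, -3.28491102e-02, -6.90418575e-02]), 'gripper_force': 0.0, 'opening': 0.09288048675273149}
top {'fx': 409.90427653506396, 'fy': 409.90427653506396, 'cx': 256.0229959467212, 'cy': 190.87222563203417, 'position': array([0.46461431, 0.17886297, 1.21978062]), 'rotation': array([ 0.01659196, -0.03800715, -1.54883078])}
side {'fx': 412.51055329068083, 'fy': 412.51055329068083, 'cx': 255.14700211365673, 'cy': 187.33212649999368, 'position': array([ 1.07923019, -0.16992434,  1.35206668]), 'rotation': array([0.43943213, 0.25485478, 0.98302199])}
```

View pics/top0.png

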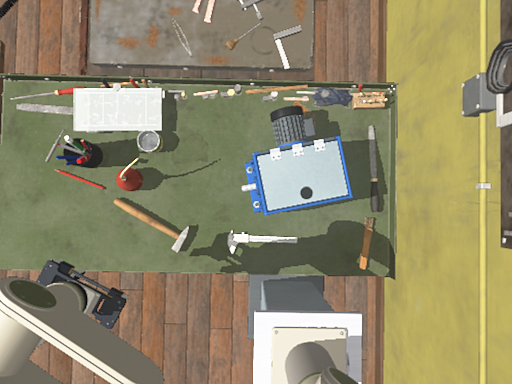

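View pics/side0.png

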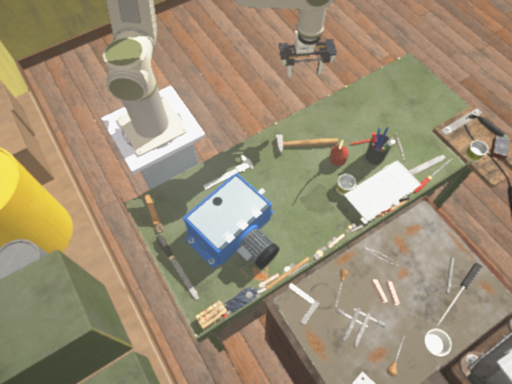

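The top view shows the gear unit at about (300,178), its press pad at (306,192) and the motor up and behind at (290,125). The calliper, file and brush lie around it. The side view shows the same, with the unit at (228,218).

```bash
python3 - <<'E'
from h import *
def go(n,roi,padroi):
    z=np.load(f'{n}0.npz');im,d=z['im'],z['d'];p=camera_params(n)
    hsv=cv2.cvtColor(im,cv2.COLOR_BGR2HSV)
    blue=cv2.inRange(hsv,(100,150,60),(125,255,255));m=np.zeros_like(blue);x0,x1,y0,y1=roi;m[y0:y1,x0:x1]=blue[y0:y1,x0:x1]
    C=cloud(p,d); 
    cnt,h=cv2.findContours(m,cv2.RETR_CCOMP,cv2.CHAIN_APPROX_NONE)
    k=max((i for i in range(len(cnt)) if h[0][i][3]>=0),key=lambda i:cv2.contourArea(cnt[i]))
    W=np.array([onz(p,u,v,.132)[:2] for u,v in cnt[k][:,0]])
    r=cv2.minAreaRect((W*1000).astype(np.float32));print(n,'hatch hole rect',r)
    hm=np.zeros_like(m);cv2.drawContours(hm,cnt,k,255,-1)
    hm=cv2.erode(hm,np.ones((5,5)))
    zz=C[hm>0];zz=zz[np.isfinite(zz[:,2])];print('height median',np.median(zz[:,2]))
    dark=((im.max(2)<90)&(hm>0)).astype(np.uint8)
    nn,l,st,ce=cv2.connectedComponentsWithStats(dark)
    for i in range(1,nn):
        if st[i,4]>15: print('pad',ce[i],st[i,4],onz(p,*ce[i],.132))
go('top',(235,365,130,220),0)
go('side',(175,285,170,270),0)
E
```

```text
top hatch hole rect ((577.3737182617188, 176.04649353027344), (7.535646438598633, 9.435051918029785), 46.36360549926758)
height median nan
  return _methods._mean(a, axis=axis, dtype=dtype,
  ret = ret.dtype.type(ret / rcount)
Traceback (most recent call last):
ValueError: max() iterable argument is empty
```

```bash
python3 - <<'E'
from h import *
for n,(x0,x1,y0,y1) in {'top':(235,365,130,220),'side':(175,285,170,270)}.items():
    z=np.load(f'{n}0.npz');im,d=z['im'],z['d'];p=camera_params(n)
    C=cloud(p,d);hsv=cv2.cvtColor(im,cv2.COLOR_BGR2HSV)
    m=np.zeros(d.shape,np.uint8)
    m[y0:y1,x0:x1]=((hsv[...,1]<80)&(hsv[...,2]>110)&(abs(C[...,2]-.132)<.012))[y0:y1,x0:x1]
    nn,l,st,ce=cv2.connectedComponentsWithStats(m);k=1+st[1:,4].argmax()
    m=(l==k).astype(np.uint8)
    cnt=max(cv2.findContours(m,cv2.RETR_EXTERNAL,cv2.CHAIN_APPROX_NONE)[0],key=cv2.contourArea)
    W=np.array([onz(p,u,v,.132)[:2] for u,v in cnt[:,0]])
    print(n,'rect mm',cv2.minAreaRect((W*1000).astype(np.float32)),'z',np.median(C[m>0][:,2]))
    f=np.zeros_like(m);cv2.drawContours(f,[cnt],-1,1,-1)
    dark=(f>0)&(im.max(2)<90);dark=cv2.morphologyEx(dark.astype(np.uint8),cv2.MORPH_OPEN,np.ones((3,3)))
    nn,l,st,ce=cv2.connectedComponentsWithStats(dark)
    for i in range(1,nn):
        print('pad',ce[i],st[i],onz(p,*ce[i],.132))
    b=cv2.inRange(hsv,(100,150,40),(125,255,255))&np.where(abs(C[...,2]-.132)<.012,255,0).astype(np.uint8)
    B=C[y0:y1,x0:x1][b[y0:y1,x0:x1]>0][:,:2]
    print('rim rect',cv2.minAreaRect((B*1000).astype(np.float32)))
E
```

```text
top rect mm ((553.98974609375, 43.747894287109375), (159.30752563476562, 220.20697021484375), 12.663482666015625) z 0.13029729540538904
pad [306.04854369 192.47572816] [301 187  11  12 103] [0.50137638 0.03126471 0.132     ]
rim rect ((549.3095092773438, 41.78838348388672), (169.38134765625, 237.42672729492188), 12.712934494018555)
side rect mm ((553.56201171875, 44.32086181640625), (164.42002868652344, 221.0974884033203), 12.68927001953125) z 0.1320632709152081
rim rect ((611.711669921875, 17.21417236328125), (275.88262939453125, 126.22245788574219), 68.43956756591797)
```

```bash
cat >> h.py <<'E'
YAW=0.2215;C0=np.array([.5487,.0420,0.])
U=R.from_euler('z',YAW)
def w(p): return C0+U.apply(p)          # unit -> world
def tool(tilt=0,yaw=0,flip=1):
    # tool z = down tilted by 'tilt' towards unit +x; tool y along +-unit y, turned by yaw about world z
    z=np.array([np.sin(tilt),0,-np.cos(tilt)]);y=np.array([0,flip,0.]);x=np.cross(y,z)
    return U*R.from_euler('z',yaw)*R.from_matrix(np.stack([x,y,z],1))
def rel(tip,Rt,L=.186,cmd=None):
    """tip in world; prints shift/turn from current pose"""
    s=read_state();p,o=(s['tool_pos'],R.from_rotvec(s['orientation'])) if cmd is None else cmd
    t=np.asarray(tip)-L*Rt.as_matrix()[:,2]
    print('TCP goal',t.round(4),'xyz',o.inv().apply(t-p).round(4),'turn',(o.inv()*Rt).as_rotvec().round(4))
E
python3 - <<'E'
from h import *
s=read_state();print(R.from_rotvec(s['orientation']).as_matrix().round(3))
for f in (1,-1): rel(w([-.048,0,.16]),tool(flip=f))
print(w([-.048,0,0]))
E
```

```text
[[-0.894  0.447 -0.001]
 [ 0.447  0.894 -0.001]
 [ 0.    -0.002 -1.   ]]
TCP goal [0.5019 0.0315 0.346 ] xyz [-0.4348 -0.347   0.0583] turn [-0.0016 -0.0007 -0.6853]
TCP goal [0.5019 0.0315 0.346 ] xyz [-0.4348 -0.347   0.0583] turn [-9.0000e-04  2.0000e-03  2.4563e+00]
[0.50187269 0.03145473 0.        ]
```

Emit:
carry_out --targets '[{"hand": 0,"x": -0.4348,"y": -0.347,"z": 0.058,"ax": 0,"ay": 0,"az": -0.6853},{"hand": 0,"x": -0.4348,"y": -0.347,"z": 0.058,"ax": 0,"ay": 0,"az": -0.6853},{"hand": 0,"x": -0.4348,"y": -0.347,"z": 0.058,"ax": 0,"ay": 0,"az": -0.6853},{"hand": 0,"x": -0.4348,"y": -0.347,"z": 0.058,"ax": 0,"ay": 0,"az": -0.6853},{"hand": 0,"x": -0.4348,"y": -0.347,"z": 0.058,"ax": 0,"ay": 0,"az": -0.6853},{"hand": 0,"x": -0.4348,"y": -0.347,"z": 0.058,"ax": 0,"ay": 0,"az": -0.6853},{"hand": 0,"x": -0.4348,"y": -0.347,"z": 0.058,"ax": 0,"ay": 0,"az": -0.6853},{"hand": 0,"x": -0.4348,"y": -0.347,"z": 0.058,"ax": 0,"ay": 0,"az": -0.6853}]' --newtons 20

```text
t: 1.1
tool_pos: [0.4737, 0.0919, 0.3536]
orientation: [-0.347, 3.122, 0.0]
force: [0.5, -0.3, -0.5]
opening: 0.0173
gripper_force: 0.0
```

```bash
python3 - <<'E'
from h import *
rel(w([-.048,0,.16]),tool())
E
```

```text
TCP goal [0.5019 0.0315 0.346 ] xyz [-0.0142 -0.0652  0.0076] turn [ 0.0001  0.0002 -0.    ]
```

Emit:
carry_out --targets '[{"hand": 0,"x": -0.0142,"y": -0.0652,"z": 0.0076,"ax": 0,"ay": 0,"az": 0},{"hand": 0,"x": -0.0142,"y": -0.0652,"z": 0.0076,"ax": 0,"ay": 0,"az": 0},{"hand": 0,"x": -0.0142,"y": -0.0652,"z": 0.0076,"ax": 0,"ay": 0,"az": 0},{"hand": 0,"x": -0.0142,"y": -0.0652,"z": 0.0076,"ax": 0,"ay": 0,"az": 0}]'

```text
t: 1.6
tool_pos: [0.5012, 0.0346, 0.3463]
orientation: [0.35, -3.122, -0.001]
force: [-0.3, 0.6, 0.4]
opening: 0.0006
gripper_force: 0.0
```

```bash
python3 - <<'E'
from h import *
s=read_state();print(s['t'],s['tool_pos'],s['orientation'],s['force'],s['opening'],s['q'].round(3))
rel(w([-.048,0,.16]),tool())
E
```

```text
1.6 [0.50119306 0.03463348 0.34632386] [ 3.49550023e-01 -3.12191135e+00 -6.27749984e-04] [-0.30262073  0.63015763  0.42126051] 0.0005845121567095112 [-0.033 -0.101  1.829  0.     1.413 -1.827]
TCP goal [0.5019 0.0315 0.346 ] xyz [ 0.     -0.0033  0.0003] turn [ 0.0004 -0.0001  0.0015]
```

Emit:
carry_out --targets '[{"x": 0,"y": -0.003,"z": 0.018,"hand": 0},{"x": 0,"y": -0.003,"z": 0.024,"hand": 0},{"x": 0,"y": -0.003,"z": 0.028,"hand": 0},{"x": 0,"y": -0.003,"z": 0.031,"hand": 0},{"x": 0,"y": -0.003,"z": 0.033,"hand": 0},{"x": 0,"y": -0.003,"z": 0.034,"hand": 0},{"x": 0,"y": -0.003,"z": 0.034,"hand": 0}]'

```text
schema error: expected keys hand, x, y, z, ax, ay, az
```

Emit:
carry_out --targets '[{"x": 0,"y": -0.003,"z": 0.018,"hand": 0,"ax": 0,"ay": 0,"az": 0},{"x": 0,"y": -0.003,"z": 0.024,"hand": 0,"ax": 0,"ay": 0,"az": 0},{"x": 0,"y": -0.003,"z": 0.028,"hand": 0,"ax": 0,"ay": 0,"az": 0},{"x": 0,"y": -0.003,"z": 0.031,"hand": 0,"ax": 0,"ay": 0,"az": 0},{"x": 0,"y": -0.003,"z": 0.033,"hand": 0,"ax": 0,"ay": 0,"az": 0},{"x": 0,"y": -0.003,"z": 0.034,"hand": 0,"ax": 0,"ay": 0,"az": 0},{"x": 0,"y": -0.003,"z": 0.034,"hand": 0,"ax": 0,"ay": 0,"az": 0}]'

```text
t: 2.48
tool_pos: [0.5022, 0.0307, 0.3128]
orientation: [-0.347, 3.122, 0.0]
force: [-3.6, 0.6, 3.8]
opening: 0.0003
gripper_force: 2.2
```

Emit:
carry_out --targets '[{"x": 0,"y": 0,"z": 0.001,"hand": 0,"ax": 0,"ay": 0,"az": 0},{"x": 0,"y": 0,"z": 0.0015,"hand": 0,"ax": 0,"ay": 0,"az": 0},{"x": 0,"y": 0,"z": 0.0015,"hand": 0,"ax": 0,"ay": 0,"az": 0}]'

```text
t: 2.85
tool_pos: [0.5023, 0.0307, 0.3117]
orientation: [-0.347, 3.122, 0.0]
force: [-4.1, 0.9, 8.8]
opening: 0.0005
gripper_force: 3.9
```

Emit:
carry_out --targets '[{"x": 0,"y": 0,"z": -0.03,"hand": 0,"ax": 0,"ay": 0,"az": 0},{"x": 0,"y": 0,"z": -0.07,"hand": 0,"ax": 0,"ay": 0,"az": 0},{"x": 0.06,"y": 0,"z": -0.11,"hand": 0,"ax": 0,"ay": 0,"az": 0},{"x": 0.11,"y": 0,"z": -0.11,"hand": 0,"ax": 0,"ay": 0,"az": 0},{"x": 0.11,"y": 0,"z": -0.11,"hand": 0,"ax": 0,"ay": 0,"az": 0}]'

```text
t: 3.48
tool_pos: [0.3926, 0.006, 0.4221]
orientation: [-0.345, 3.119, -0.002]
force: [1.5, 0.1, 0.6]
opening: 0.0008
gripper_force: 0.0
```

```bash
python3 - <<'E'
from h import *
s=read_state();print(s['tool_pos'],s['q'].round(3))
im,d,p=cam('side');cv2.imwrite('pics/s1.png',cv2.resize(im[140:300,130:330],None,fx=3,fy=3))
C=cloud(p,d);Q=U.inv().apply(C.reshape(-1,3)-C0)
hsv=cv2.cvtColor(im,cv2.COLOR_BGR2HSV).reshape(-1,3)
k=(abs(Q[:,0])<.09)&(abs(Q[:,1])<.12)&(Q[:,2]>.12)&(Q[:,2]<.22)&(hsv[:,1]<80)
A=Q[k];f=np.polyfit(A[:,0],A[:,2],1);print(len(A),f,np.arctan(-f[0]),A[:,0].min(),A[:,2].max())
E
```

```text
[0.39255236 0.0059774  0.42206287] [-0.115 -0.471  1.991 -0.     1.617 -1.907]
3301 [-0.32470285  0.15903562] 0.3139631147608523 -0.07849642917635787 0.1868222211720012
```

```bash
python3 - <<'E'
from h import *
rel(w([-.092,0,.186]),tool(.7))
rel(w([-.060,0,.148]),tool(.7))
E
```

```text
TCP goal [ 0.3421 -0.0045  0.3283] xyz [0.0534 0.0011 0.0933] turn [-1.600e-03 -6.963e-01 -4.000e-04]
TCP goal [0.3733 0.0025 0.2903] xyz [0.0215 0.0012 0.1314] turn [-1.600e-03 -6.963e-01 -4.000e-04]
```

Emit:
carry_out --targets '[{"x": 0.053,"y": 0.001,"z": 0.03,"hand": 0,"ax": 0,"ay": -0.35,"az": 0},{"x": 0.053,"y": 0.001,"z": 0.04,"hand": 0,"ax": 0,"ay": -0.7,"az": 0},{"x": 0.053,"y": 0.001,"z": 0.04,"hand": 0,"ax": 0,"ay": -0.7,"az": 0},{"x": 0.053,"y": 0.001,"z": 0.04,"hand": 0,"ax": 0,"ay": -0.7,"az": 0},{"x": 0.053,"y": 0.001,"z": 0.07,"hand": 0,"ax": 0,"ay": -0.7,"az": 0},{"x": 0.053,"y": 0.001,"z": 0.093,"hand": 0,"ax": 0,"ay": -0.7,"az": 0},{"x": 0.053,"y": 0.001,"z": 0.093,"hand": 0,"ax": 0,"ay": -0.7,"az": 0}]'

```text
t: 4.4
tool_pos: [0.3826, -0.0113, 0.3235]
orientation: [-0.278, 2.456, 0.115]
force: [1.4, 1.2, 0.4]
opening: 0.0005
gripper_force: 0.5
```

```bash
python3 - <<'E'
from h import *
s=read_state();print(s['t'],s['q'].round(3),s['force'])
rel(w([-.092,0,.186]),tool(.7))
rel(w([-.060,0,.148]),tool(.7))
E
```

```text
4.4 [-0.341 -0.888  2.488  0.423  0.998 -2.269] [1.37207313 1.22335359 0.37997341]
TCP goal [ 0.3421 -0.0045  0.3283] xyz [ 0.0268  0.0158 -0.0272] turn [ 0.0152 -0.0269 -0.0018]
TCP goal [0.3733 0.0025 0.2903] xyz [0.0254 0.0151 0.0224] turn [ 0.0152 -0.0269 -0.0018]
```

```bash
cat >> h.py <<'E'
def hatch():
    im,d,p=cam('side')
    C=cloud(p,d);Q=U.inv().apply(C.reshape(-1,3)-C0)
    hsv=cv2.cvtColor(im,cv2.COLOR_BGR2HSV).reshape(-1,3)
    k=(Q[:,0]>-.09)&(Q[:,0]<.07)&(Q[:,1]>.04)&(Q[:,1]<.105)&(Q[:,2]>.12)&(Q[:,2]<.3)&(hsv[:,1]<80)
    A=Q[k];print('hatch pts',len(A),'theta',np.arctan2(A[:,2]-.132,.08-A[:,0])[A[:,0]<.02].mean().round(3),A[:,0].min().round(3),A[:,2].max().round(3))
    return im,d,p
E
python3 - <<'E'
from h import *
im,d,p=hatch();cv2.imwrite('pics/s2.png',cv2.resize(im[100:280,130:330],None,fx=3,fy=3))
s=read_state();o=R.from_rotvec(s['orientation'])
print(U.inv().apply(s['tool_pos']+.186*o.as_matrix()[:,2]-C0).round(4),s['force'],s['tool_pos'],s['q'].round(3))
E
```

```text
hatch pts 839 theta 0.288 -0.09 0.284
[-0.0572 -0.0129  0.1801] [ 0.16291607 -0.25121958  1.66942533] [ 0.38294338 -0.01130755  0.32522879] [-0.341 -0.889  2.486  0.423  0.999 -2.269]
```

View pics/s2.png

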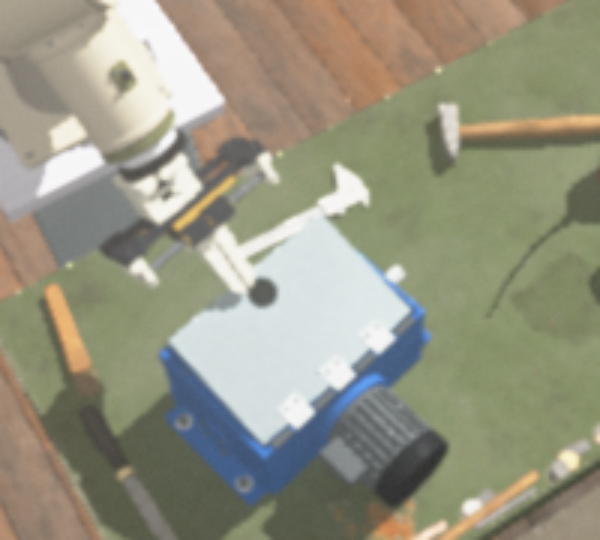

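The closed fingertips touch the ajar hatch lightly near the pad, at crop (245,285). That tilt is out of reach, so I'll back off upward and use a smaller one.

```bash
python3 - <<'E'
from h import *
rel(w([-.090,0,.25]),tool(.45))
E
```

```text
TCP goal [0.382  0.0045 0.4175] xyz [-0.0596  0.0167 -0.0702] turn [0.0145 0.2252 0.0009]
```

Emit:
carry_out --targets '[{"x": -0.03,"y": 0.008,"z": -0.035,"hand": 0,"ax": 0,"ay": 0,"az": 0},{"x": -0.06,"y": 0.017,"z": -0.07,"hand": 0,"ax": 0.0145,"ay": 0.11,"az": 0},{"x": -0.06,"y": 0.017,"z": -0.07,"hand": 0,"ax": 0.0145,"ay": 0.225,"az": 0},{"x": -0.06,"y": 0.017,"z": -0.07,"hand": 0,"ax": 0.0145,"ay": 0.225,"az": 0},{"x": -0.06,"y": 0.017,"z": -0.07,"hand": 0,"ax": 0.0145,"ay": 0.225,"az": 0}]'

```text
t: 5.08
tool_pos: [0.3821, 0.0051, 0.4174]
orientation: [-0.299, 2.674, 0.068]
force: [0.1, 0.6, 0.5]
opening: 0.0005
gripper_force: 0.0
```

```bash
python3 - <<'E'
from h import *
s=read_state();print(s['t'],s['q'].round(3),s['force']);hatch()
rel(w([-.090,0,.25]),tool(.45))
rel(w([-.090,0,.175]),tool(.45))
E
```

```text
5.075 [-0.215 -0.783  2.226  0.194  1.289 -2.024] [0.13772653 0.59504501 0.50265985]
hatch pts 838 theta 0.325 -0.068 0.186
TCP goal [0.382  0.0045 0.4175] xyz [-0.0002 -0.0005 -0.0004] turn [-0.0005  0.0024  0.0012]
TCP goal [0.382  0.0045 0.3425] xyz [ 0.0326 -0.0004  0.0671] turn [-0.0005  0.0024  0.0012]
```

Emit:
carry_out --targets '[{"x": 0.016,"y": 0,"z": 0.034,"hand": 0,"ax": 0,"ay": 0,"az": 0},{"x": 0.0326,"y": 0,"z": 0.067,"hand": 0,"ax": 0,"ay": 0,"az": 0},{"x": 0.0326,"y": 0,"z": 0.067,"hand": 0,"ax": 0,"ay": 0,"az": 0},{"x": 0.0326,"y": 0,"z": 0.067,"hand": 0,"ax": 0,"ay": 0,"az": 0}]'

```text
t: 5.62
tool_pos: [0.382, 0.0046, 0.3445]
orientation: [-0.298, 2.673, 0.066]
force: [-0.1, -0.1, 0.3]
opening: 0.0007
gripper_force: 0.0
```

```bash
python3 - <<'E'
from h import *
s=read_state();print(s['t'],s['q'].round(3),s['force'])
for a in ([-.090,0,.175],[-.068,0,.154]): rel(w(a),tool(.45))
# arc relative to the insert pose, in tool axes
t0=np.array([-.068,0,.154]);T=tool(.45);H=np.array([.08,0,.130]);f=np.array([np.sin(.45),0,-np.cos(.45)]);n=np.array([np.cos(.45),0,np.sin(.45)])
E=lambda a,r:H+r*np.array([-np.cos(a),0,np.sin(a)])
Rt=U.inv()*T
for a in np.arange(.3,2.01,.1):
    e=E(a,.1545)-.003*np.array([np.sin(a),0,np.cos(a)])
    if a<np.pi/2-.45: t=e+.022*f-.0075*n
    else: t=E(a,.132)-.003*np.array([np.sin(a),0,np.cos(a)])-.0075*n
    print(round(a,2),t.round(4),Rt.inv().apply(t-t0).round(4))
E
```

```text
5.625 [-0.216 -0.769  2.349  0.203  1.153 -2.053] [-0.0987564  -0.14402359  0.26649948]
TCP goal [0.382  0.0045 0.3425] xyz [ 0.0009 -0.0002  0.0018] turn [-0.0017  0.0035  0.0012]
TCP goal [0.4034 0.0093 0.3215] xyz [-0.0097 -0.0001  0.0303] turn [-0.0017  0.0035  0.0012]
0.3 [-0.0657  0.      0.1497] [-0.0002  0.      0.0049]
0.4 [-0.0607  0.      0.1643] [-0.0111  0.     -0.0061]
0.5 [-0.0542  0.      0.1784] [-0.023   0.     -0.0159]
0.6 [-0.0464  0.      0.1917] [-0.0359  0.     -0.0245]
0.7 [-0.0373  0.      0.2042] [-0.0495  0.     -0.0318]
0.8 [-0.027   0.      0.2157] [-0.0638  0.     -0.0377]
0.9 [-0.0156  0.      0.2261] [-0.0786  0.     -0.0421]
1.0 [-0.0032  0.      0.2353] [-0.0937  0.     -0.045 ]
1.1 [0.0101 0.     0.2433] [-0.1091  0.     -0.0464]
1.2 [0.0226 0.     0.2487] [-0.1228  0.     -0.0458]
1.3 [0.035  0.     0.2531] [-0.1359  0.     -0.0444]
1.4 [0.0479 0.     0.2563] [-0.1488  0.     -0.0417]
1.5 [0.0609 0.     0.2582] [-0.1614  0.     -0.0377]
1.6 [0.0741 0.     0.2588] [-0.1735  0.     -0.0325]
1.7 [0.0873 0.     0.258 ] [-0.1851  0.     -0.0261]
1.8 [0.1003 0.     0.256 ] [-0.1959  0.     -0.0186]
1.9 [0.1131 0.     0.2526] [-0.206  0.    -0.01 ]
2.0 [0.1255 0.     0.248 ] [-0.2151  0.     -0.0005]
```

Emit:
carry_out --targets '[{"x": 0.01,"y": 0,"z": 0.0207,"hand": 0,"ax": 0,"ay": 0,"az": 0},{"x": 0.01,"y": 0,"z": 0.0207,"hand": 0,"ax": 0,"ay": 0,"az": 0},{"x": -0.0097,"y": 0,"z": 0.0303,"hand": 0,"ax": 0,"ay": 0,"az": 0},{"x": -0.0097,"y": 0,"z": 0.0303,"hand": 0,"ax": 0,"ay": 0,"az": 0},{"x": -0.0097,"y": 0,"z": 0.0303,"hand": 0,"ax": 0,"ay": 0,"az": 0}]'

```text
t: 6.25
tool_pos: [0.4031, 0.0096, 0.321]
orientation: [-0.3, 2.675, 0.066]
force: [-0.1, 0.6, -0.4]
opening: 0.0006
gripper_force: 0.3
```

```bash
python3 - <<'E'
from h import *
s=read_state();print(s['t'],s['q'].round(3),s['force'])
rel(w([-.068,0,.154]),tool(.45));im,d,p=hatch();cv2.imwrite('pics/s3.png',cv2.resize(im[140:280,150:310],None,fx=4,fy=4,interpolation=cv2.INTER_CUBIC))
E
```

```text
6.25 [-0.187 -0.663  2.332  0.199  1.061 -2.042] [-0.08778654  0.60557664 -0.40575218]
TCP goal [0.4034 0.0093 0.3215] xyz [-0.0004 -0.0003 -0.0003] turn [-0.0011  0.0019  0.0019]
hatch pts 905 theta 0.376 -0.089 0.284
```

View pics/s3.png

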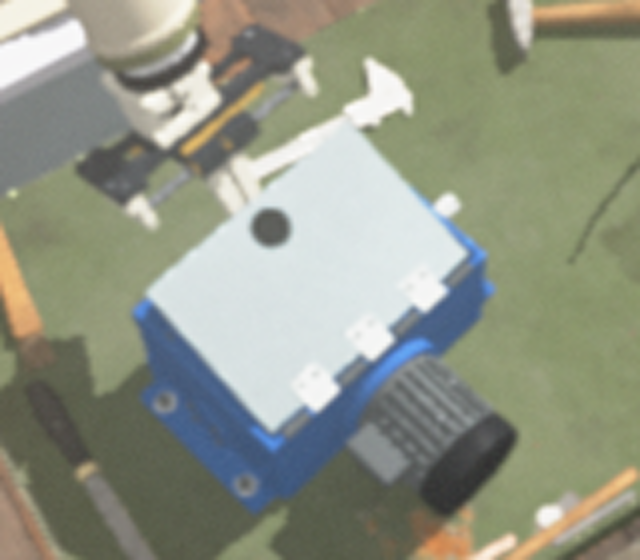

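The fingertips are now hidden under the hatch's front edge, at crop (235,195). I'll follow the arc up from here.

Emit:
carry_out --targets '[{"x": -0.0111,"y": 0,"z": -0.0061,"hand": 0,"ax": 0,"ay": 0,"az": 0},{"x": -0.023,"y": 0,"z": -0.0159,"hand": 0,"ax": 0,"ay": 0,"az": 0},{"x": -0.0359,"y": 0,"z": -0.0245,"hand": 0,"ax": 0,"ay": 0,"az": 0},{"x": -0.0495,"y": 0,"z": -0.0318,"hand": 0,"ax": 0,"ay": 0,"az": 0},{"x": -0.0638,"y": 0,"z": -0.0377,"hand": 0,"ax": 0,"ay": 0,"az": 0},{"x": -0.0786,"y": 0,"z": -0.0421,"hand": 0,"ax": 0,"ay": 0,"az": 0},{"x": -0.0786,"y": 0,"z": -0.0421,"hand": 0,"ax": 0,"ay": 0,"az": 0}]'

```text
t: 7.18
tool_pos: [0.455, 0.0214, 0.3939]
orientation: [-0.3, 2.673, 0.066]
force: [-1.0, 0.2, -0.1]
opening: 0.0005
gripper_force: 0.2
```

```bash
python3 - <<'E'
from h import *
s=read_state();print(s['t'],s['force'],s['q'].round(2))
im,d,p=cam('top');C=cloud(p,d);Q=U.inv().apply(C.reshape(-1,3)-C0)
hsv=cv2.cvtColor(im,cv2.COLOR_BGR2HSV).reshape(-1,3)
k=(Q[:,0]>-.09)&(Q[:,0]<.07)&(abs(Q[:,1])>.08)&(abs(Q[:,1])<.105)&(Q[:,2]>.15)&(Q[:,2]<.32)&(hsv[:,1]<80)
A=Q[k];th=np.arctan2(A[:,2]-.132,.08-A[:,0]);print(len(A),np.median(th),A[:,2].max())
E
```

```text
7.175 [-1.03880794  0.15043934 -0.14680705] [-0.13 -0.52  2.11  0.17  1.13 -1.96]
604 0.9272221407262982 0.319511202783035
```

Emit:
carry_out --targets '[{"x": -0.0151,"y": 0,"z": -0.0029,"hand": 0,"ax": 0,"ay": 0,"az": 0},{"x": -0.0305,"y": 0,"z": -0.0043,"hand": 0,"ax": 0,"ay": 0,"az": 0},{"x": -0.0442,"y": 0,"z": -0.0037,"hand": 0,"ax": 0,"ay": 0,"az": 0},{"x": -0.0573,"y": 0,"z": -0.0023,"hand": 0,"ax": 0,"ay": 0,"az": 0},{"x": -0.0702,"y": 0,"z": 0.0004,"hand": 0,"ax": 0,"ay": 0,"az": 0},{"x": -0.0828,"y": 0,"z": 0.0044,"hand": 0,"ax": 0,"ay": 0,"az": 0},{"x": -0.0949,"y": 0,"z": 0.0096,"hand": 0,"ax": 0,"ay": 0,"az": 0},{"x": -0.1065,"y": 0,"z": 0.016,"hand": 0,"ax": 0,"ay": 0,"az": 0}]'

```text
t: 8.22
tool_pos: [0.5554, 0.0442, 0.4243]
orientation: [-0.299, 2.675, 0.066]
force: [0.0, -0.1, 0.2]
opening: 0.0007
gripper_force: 0.2
```

Emit:
carry_out --targets '[{"x": -0.0108,"y": 0,"z": 0.0075,"hand": 0,"ax": 0,"ay": 0,"az": 0},{"x": -0.021,"y": 0,"z": 0.016,"hand": 0,"ax": 0,"ay": 0,"az": 0},{"x": -0.021,"y": 0,"z": 0.016,"hand": 0,"ax": 0,"ay": 0,"az": 0}]'

```text
t: 8.6
tool_pos: [0.5804, 0.0499, 0.4185]
orientation: [-0.3, 2.676, 0.067]
force: [-0.5, -0.0, -0.4]
opening: -0.0
gripper_force: 0.0
```

```bash
python3 - <<'E'
from h import *
s=read_state();o=R.from_rotvec(s['orientation']);print(s['t'],s['force'],s['q'].round(2),U.inv().apply(s['tool_pos']+.186*o.as_matrix()[:,2]-C0).round(4))
im,d,p=cam('top');cv2.imwrite('pics/t4.png',cv2.resize(im[80:230,220:380],None,fx=4,fy=4,interpolation=cv2.INTER_CUBIC))
E
```

```text
8.6 [-0.54871627 -0.03500234 -0.4142164 ] [-0.04 -0.14  1.77  0.13  1.08 -1.87] [0.1136 0.0006 0.251 ]
```

View pics/t4.png

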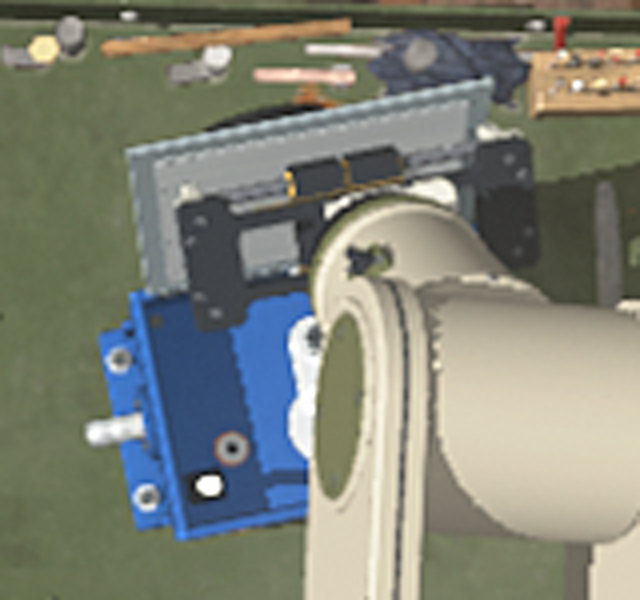

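```bash
python3 - <<'E'
from h import *
rel(w([-.06,0,.234]),tool(0))
E
```

```text
TCP goal [0.4902 0.0288 0.42  ] xyz [ 0.0824 -0.0007 -0.0414] turn [-0.0012  0.4506  0.0015]
```

Emit:
carry_out --targets '[{"x": 0.05,"y": 0,"z": -0.04,"hand": 0,"ax": 0,"ay": 0.05,"az": 0},{"x": 0.0824,"y": 0,"z": -0.0414,"hand": 0,"ax": 0,"ay": 0.25,"az": 0},{"x": 0.0824,"y": 0,"z": -0.0414,"hand": 20,"ax": 0,"ay": 0.45,"az": 0},{"x": 0.0824,"y": 0,"z": -0.0414,"hand": 50,"ax": 0,"ay": 0.45,"az": 0},{"x": 0.0824,"y": 0,"z": -0.0414,"hand": 50,"ax": 0,"ay": 0.45,"az": 0}]'

```text
t: 9.28
tool_pos: [0.4902, 0.0295, 0.4204]
orientation: [-0.349, 3.117, -0.002]
force: [0.3, -0.5, 0.1]
opening: 0.0257
gripper_force: 0.0
```

```bash
python3 - <<'E'
from h import *
s=read_state();print(s['t'],s['tool_pos'],s['opening'],s['q'].round(2))
im,d,p=cam('wrist');print(p)
cv2.imwrite('pics/w5.png',im);np.savez('w5.npz',im=im,d=d,pos=p['position'],rot=p['rotation'])
im,d,p=cam('top');C=cloud(p,d);Q=U.inv().apply(C.reshape(-1,3)-C0)
k=(Q[:,0]>.1)&(Q[:,0]<.2)&(abs(Q[:,1])>.05)&(abs(Q[:,1])<.105)&(Q[:,2]>.17)&(Q[:,2]<.28)
A=Q[k];print(len(A),np.median(np.arctan2(A[:,2]-.132,.08-A[:,0])))
E
```

```text
9.275 [0.49024668 0.02951678 0.42042806] 0.025678368010673525 [-0.04 -0.18  1.76 -0.    1.55 -1.84]
{'fx': 308.0051469465837, 'fy': 308.0051469465837, 'cx': 257.5610516814923, 'cy': 185.96769688953572, 'position': array([0.41708782, 0.01294315, 0.40061586]), 'rotation': array([-0.20004356, -0.24769861,  1.7800892 ])}
1503 2.1515632803702416
```

View pics/w5.png

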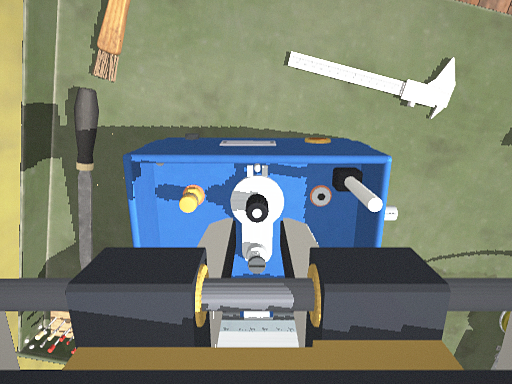

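The wrist view shows the open hatch lying back and the black knob at (257,207). The tall brass breather is at (191,199), on the unit's right (-y). The low plug at (320,195) and a post at (360,190) are on the left, so the cover swivels left (negative turn).

```bash
python3 - <<'E'
from h import *
z=np.load('w5.npz');im,d=z['im'],z['d'];p=camera_params('wrist')
p={**p,'position':z['pos'],'rotation':z['rot']}
C=cloud(p,d);Q=U.inv().apply(C.reshape(-1,3)-C0).reshape(C.shape)
for n,(x0,x1,y0,y1) in dict(knob=(244,272,190,222),breather=(176,208,180,215),plug=(308,335,182,208),post=(335,385,165,212),outer=(385,398,205,222)).items():
    q=Q[y0:y1,x0:x1].reshape(-1,3);print(n,'zmax',np.percentile(q[:,2],98).round(4),'hi pts', np.median(q[q[:,2]>np.percentile(q[:,2],90)],0).round(4))
for u,v in [(257,213),(375,203),(345,180),(345,172),(321,195),(191,205),(256,255),(258,170),(257,245)]: print((u,v),im[v,u],Q[v,u].round(4))
# knob top: dark pixels ring with height>0.112
m=((im.max(2)<75)&(Q[...,2]>.108)&(abs(Q[...,0])<.06)&(abs(Q[...,1])<.03));m[:, :240]=0;m[:,276:]=0;m[225:]=0
a=Q[m];print(len(a),a.min(0).round(4),a.max(0).round(4),np.median(a,0).round(4))
# white disc: bright low-sat at z~.088
hsv=cv2.cvtColor(im,cv2.COLOR_BGR2HSV);m=(hsv[...,1]<40)&(hsv[...,2]>150)&(abs(Q[...,2]-.088)<.006)&(abs(Q[...,1])<.05)&(abs(Q[...,0])<.07)
a=Q[m];print('cover',len(a),np.percentile(a,1,0).round(4),np.percentile(a,99,0).round(4))
t=np.load('top0.npz');pt=camera_params('top');print('post top view',U.inv().apply(onz(pt,272.2,201.2,.13)-C0))
E
```

```text
knob zmax 0.1218 hi pts [-0.0292 -0.0003  0.1214]
breather zmax 0.1103 hi pts [-0.0332 -0.0705  0.1098]
plug zmax 0.0826 hi pts [-0.0346  0.0709  0.081 ]
post zmax 0.1701 hi pts [-0.0557  0.0918  0.1692]
outer zmax 0.0613 hi pts [-0.0036  0.1536  0.0606]
(257, 213) [254 254 254] [-0.0281 -0.0003  0.1216]
(375, 203) [255 255 255] [-0.055   0.0933  0.1696]
(345, 180) [199 207 207] [-0.0557  0.0881  0.1011]
(345, 172) [49 42 41] [-0.0638  0.0877  0.1003]
(321, 195) [47 46 45] [-0.0333  0.0693  0.0804]
(191, 205) [141 249 255] [-0.0317 -0.0665  0.1088]
(256, 255) [165 165 163] [ 0.0199 -0.0013  0.1162]
(258, 170) [255 255 255] [-0.0627  0.0006  0.0871]
(257, 245) [154 155 151] [ 0.0183 -0.0004  0.097 ]
337 [-0.0404 -0.0114  0.1081] [-0.0191  0.0097  0.1222] [-0.033  -0.0013  0.1201]
cover 2500 [-0.0673 -0.0271  0.0869] [0.0349 0.0261 0.091 ]
post top view [-0.05337446  0.09275086  0.13      ]
```

```bash
python3 - <<'E'
from h import *
rel(w([-.0285,-.0005,.092]),tool(0));print(read_state()['opening'])
E
```

```text
TCP goal [0.521  0.0353 0.278 ] xyz [-0.031  -0.0009  0.1427] turn [-0.0017  0.0046  0.0011]
0.034207253206732215
```

Emit:
carry_out --targets '[{"x": -0.031,"y": 0,"z": 0.02,"hand": 52,"ax": 0,"ay": 0.003,"az": 0},{"x": -0.031,"y": 0,"z": 0.06,"hand": 52,"ax": 0,"ay": 0.003,"az": 0},{"x": -0.031,"y": 0,"z": 0.09,"hand": 52,"ax": 0,"ay": 0.003,"az": 0},{"x": -0.031,"y": 0,"z": 0.09,"hand": 52,"ax": 0,"ay": 0.003,"az": 0}]'

```text
t: 9.88
tool_pos: [0.519, 0.0361, 0.328]
orientation: [0.348, -3.117, 0.001]
force: [-0.2, 0.2, 1.1]
opening: 0.0483
gripper_force: 0.0
```

```bash
python3 - <<'E'
from h import *
s=read_state();print(s['t'],s['opening'],s['force'])
im,d,p=cam('wrist');np.savez('w6.npz',im=im,d=d,pos=p['position'],rot=p['rotation']);cv2.imwrite('pics/w6.png',im)
rel(w([-.0285,-.0005,.092]),tool(0))
E
```

```text
9.875 0.04829625247160111 [-0.23217063  0.21010116  1.10615565]
TCP goal [0.521  0.0353 0.278 ] xyz [-0.0011 -0.001   0.0522] turn [-0.0012 -0.002   0.0008]
```

View pics/w6.png

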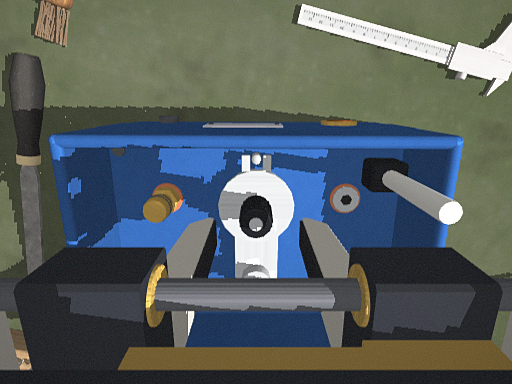

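The knob at (256,215) sits midway between the fingertips (205 and 308). I'll go down and grip it.

Emit:
carry_out --targets '[{"x": -0.001,"y": 0,"z": 0.025,"hand": 52,"ax": 0,"ay": 0,"az": 0},{"x": -0.001,"y": 0,"z": 0.042,"hand": 52,"ax": 0,"ay": 0,"az": 0},{"x": -0.001,"y": 0,"z": 0.05,"hand": 52,"ax": 0,"ay": 0,"az": 0},{"x": -0.001,"y": 0,"z": 0.052,"hand": 52,"ax": 0,"ay": 0,"az": 0},{"x": -0.001,"y": 0,"z": 0.052,"hand": 10,"ax": 0,"ay": 0,"az": 0},{"x": -0.001,"y": 0,"z": 0.052,"hand": 10,"ax": 0,"ay": 0,"az": 0},{"x": -0.001,"y": 0,"z": 0.052,"hand": 10,"ax": 0,"ay": 0,"az": 0},{"x": -0.001,"y": 0,"z": 0.052,"hand": 10,"ax": 0,"ay": 0,"az": 0}]' --newtons 30

```text
t: 10.92
tool_pos: [0.5213, 0.0361, 0.2789]
orientation: [0.348, -3.122, 0.003]
force: [1.0, -0.6, 0.6]
opening: 0.0213
gripper_force: 30.0
```

Emit:
carry_out --targets '[{"x": 0,"y": 0,"z": 0,"hand": 10,"ax": 0,"ay": 0,"az": 0},{"x": 0,"y": 0,"z": 0,"hand": 10,"ax": 0,"ay": 0,"az": 0}]'

```text
t: 11.18
tool_pos: [0.5213, 0.0361, 0.2788]
orientation: [0.348, -3.121, 0.003]
force: [0.2, 0.1, 2.7]
opening: 0.0215
gripper_force: 30.0
```

Emit:
carry_out --targets '[{"x": 0,"y": 0,"z": -0.001,"hand": 10,"ax": 0,"ay": 0,"az": 0},{"x": 0,"y": 0,"z": -0.002,"hand": 10,"ax": 0,"ay": 0,"az": 0},{"x": 0,"y": 0,"z": -0.003,"hand": 10,"ax": 0,"ay": 0,"az": 0},{"x": 0,"y": 0,"z": -0.004,"hand": 10,"ax": 0,"ay": 0,"az": 0},{"x": 0,"y": 0,"z": -0.004,"hand": 10,"ax": 0,"ay": 0,"az": 0}]'

```text
t: 11.8
tool_pos: [0.5213, 0.0362, 0.2819]
orientation: [0.348, -3.122, 0.003]
force: [6.1, -0.8, -5.8]
opening: 0.0211
gripper_force: 30.0
```

Emit:
carry_out --targets '[{"x": 0,"y": 0,"z": -0.001,"hand": 10,"ax": 0,"ay": 0,"az": 0},{"x": 0,"y": 0,"z": -0.002,"hand": 10,"ax": 0,"ay": 0,"az": 0},{"x": 0,"y": 0,"z": -0.003,"hand": 10,"ax": 0,"ay": 0,"az": 0},{"x": 0,"y": 0,"z": -0.0035,"hand": 10,"ax": 0,"ay": 0,"az": 0},{"x": 0,"y": 0,"z": -0.0035,"hand": 10,"ax": 0,"ay": 0,"az": 0}]'

```text
t: 12.42
tool_pos: [0.5213, 0.0362, 0.2853]
orientation: [0.348, -3.122, 0.003]
force: [7.7, -0.5, -8.0]
opening: 0.0216
gripper_force: 30.0
```

```bash
python3 - <<'E'
from h import *
s=read_state();print(s['t'],s['tool_pos'],s['force'],s['wrist_torque'],s['gripper_force'])
im,d,p=cam('wrist');cv2.imwrite('pics/w7.png',im)
C=cloud(p,d);Q=U.inv().apply(C.reshape(-1,3)-C0).reshape(C.shape)
hsv=cv2.cvtColor(im,cv2.COLOR_BGR2HSV);m=(hsv[...,1]<40)&(hsv[...,2]>150)&(abs(Q[...,2]-.094)<.014)&(abs(Q[...,1])<.03)&(Q[...,0]<-.03)&(Q[...,0]>-.057)
a=Q[m];print('cover z',len(a),np.median(a,0).round(4),np.percentile(a[:,2],[10,90]).round(4))
z=np.load('w6.npz');p={**p,'position':z['pos'],'rotation':z['rot']};im,d=z['im'],z['d']
C=cloud(p,d);Q=U.inv().apply(C.reshape(-1,3)-C0).reshape(C.shape)
hsv=cv2.cvtColor(im,cv2.COLOR_BGR2HSV);m=(hsv[...,1]<40)&(hsv[...,2]>150)&(abs(Q[...,2]-.094)<.014)&(abs(Q[...,1])<.03)&(Q[...,0]<-.03)&(Q[...,0]>-.057)
a=Q[m];print('before z',len(a),np.median(a,0).round(4),np.percentile(a[:,2],[10,90]).round(4))
E
```

```text
12.425 [0.52133068 0.0361784  0.28530424] [ 7.67471927 -0.46736585 -8.00284634] [-0.03190008 -1.03514562 -0.01834174] 29.998456835746765
cover z 2902 [-0.044  -0.0004  0.0944] [0.0933 0.0955]
before z 1539 [-0.0442  0.004   0.0885] [0.0877 0.0894]
```

Emit:
carry_out --targets '[{"x": 0,"y": 0,"z": -0.0006,"hand": 10,"ax": 0,"ay": 0,"az": 0},{"x": 0,"y": 0,"z": -0.0006,"hand": 10,"ax": 0,"ay": 0,"az": 0},{"x": -0.0001,"y": 0.003,"z": -0.0006,"hand": 10,"ax": 0,"ay": 0,"az": 0.05},{"x": -0.0003,"y": 0.0059,"z": -0.0006,"hand": 10,"ax": 0,"ay": 0,"az": 0.1},{"x": -0.0007,"y": 0.0088,"z": -0.0006,"hand": 10,"ax": 0,"ay": 0,"az": 0.15},{"x": -0.0012,"y": 0.0117,"z": -0.0006,"hand": 10,"ax": 0,"ay": 0,"az": 0.2},{"x": -0.0012,"y": 0.0117,"z": -0.0006,"hand": 10,"ax": 0,"ay": 0,"az": 0.2}]'

```text
t: 13.35
tool_pos: [0.52, 0.048, 0.2859]
orientation: [0.034, -3.141, 0.003]
force: [8.1, -0.9, -7.9]
opening: 0.0212
gripper_force: 30.0
```

Emit:
carry_out --targets '[{"x": -0.0007,"y": 0.0088,"z": 0,"hand": 10,"ax": 0,"ay": 0,"az": 0.15},{"x": -0.0026,"y": 0.0174,"z": 0,"hand": 10,"ax": 0,"ay": 0,"az": 0.3},{"x": -0.0059,"y": 0.0257,"z": 0,"hand": 10,"ax": 0,"ay": 0,"az": 0.45},{"x": -0.0103,"y": 0.0333,"z": 0,"hand": 10,"ax": 0,"ay": 0,"az": 0.6},{"x": -0.0158,"y": 0.0402,"z": 0,"hand": 10,"ax": 0,"ay": 0,"az": 0.75},{"x": -0.0223,"y": 0.0462,"z": 0,"hand": 10,"ax": 0,"ay": 0,"az": 0.9},{"x": -0.0296,"y": 0.0512,"z": 0,"hand": 10,"ax": 0,"ay": 0,"az": 1.05},{"x": -0.0296,"y": 0.0512,"z": 0,"hand": 10,"ax": 0,"ay": 0,"az": 1.05}]'

```text
t: 14.35
tool_pos: [0.5488, 0.099, 0.2855]
orientation: [1.547, 2.733, -0.006]
force: [7.7, -6.1, -7.6]
opening: 0.0216
gripper_force: 30.0
```

```bash
python3 - <<'E'
from h import *
s=read_state();print(s['t'],s['tool_pos'],s['force'],s['q'].round(2),U.inv().apply(s['tool_pos']-C0))
im,d,p=cam('wrist');cv2.imwrite('pics/w8.png',im)
E
```

```text
14.35 [0.54875634 0.09898718 0.28550364] [ 7.68846249 -6.12513654 -7.61744136] [ 0.09  0.11  1.74 -0.    1.3  -0.45] [0.01257466 0.05558255 0.28550364]
```

View pics/w8.png

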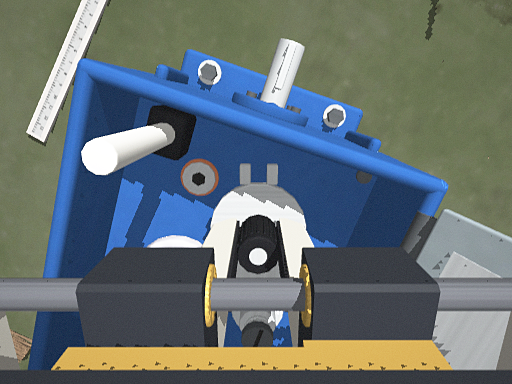

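The cover is swung left, with its prongs at (258,175) and well off the port, whose mouth shows at (175,240). Now I'll lower it.

Emit:
carry_out --targets '[{"x": 0,"y": 0,"z": 0.0015,"hand": 10,"ax": 0,"ay": 0,"az": 0},{"x": 0,"y": 0,"z": 0.003,"hand": 10,"ax": 0,"ay": 0,"az": 0},{"x": 0,"y": 0,"z": 0.0045,"hand": 10,"ax": 0,"ay": 0,"az": 0},{"x": 0,"y": 0,"z": 0.006,"hand": 10,"ax": 0,"ay": 0,"az": 0},{"x": 0,"y": 0,"z": 0.007,"hand": 10,"ax": 0,"ay": 0,"az": 0},{"x": 0,"y": 0,"z": 0.0078,"hand": 10,"ax": 0,"ay": 0,"az": 0},{"x": 0,"y": 0,"z": 0.0078,"hand": 10,"ax": 0,"ay": 0,"az": 0}]'

```text
t: 15.28
tool_pos: [0.5486, 0.099, 0.2788]
orientation: [1.543, 2.734, -0.004]
force: [3.9, -4.4, 0.1]
opening: 0.0215
gripper_force: 30.0
```

Seated again at the starting height. Release, then rise.

Emit:
carry_out --targets '[{"x": 0,"y": 0,"z": 0,"hand": 30,"ax": 0,"ay": 0,"az": 0},{"x": 0,"y": 0,"z": 0,"hand": 48,"ax": 0,"ay": 0,"az": 0},{"x": 0,"y": 0,"z": 0,"hand": 48,"ax": 0,"ay": 0,"az": 0},{"x": 0,"y": 0,"z": 0,"hand": 48,"ax": 0,"ay": 0,"az": 0},{"x": 0,"y": 0,"z": -0.02,"hand": 48,"ax": 0,"ay": 0,"az": 0},{"x": 0,"y": 0,"z": -0.06,"hand": 48,"ax": 0,"ay": 0,"az": 0},{"x": 0,"y": 0,"z": -0.11,"hand": 48,"ax": 0,"ay": 0,"az": 0},{"x": 0,"y": 0,"z": -0.15,"hand": 48,"ax": 0,"ay": 0,"az": 0}]'

```text
t: 16.27
tool_pos: [0.5483, 0.1, 0.4327]
orientation: [1.543, 2.734, -0.001]
force: [-0.2, 0.2, -0.3]
opening: 0.0445
gripper_force: 0.0
```

Emit:
carry_out --targets '[{"x": 0.02,"y": -0.1,"z": -0.04,"hand": 48,"ax": 0,"ay": 0,"az": 0},{"x": 0.02,"y": -0.1,"z": -0.04,"hand": 48,"ax": 0,"ay": 0,"az": 0},{"x": 0.02,"y": -0.1,"z": -0.04,"hand": 48,"ax": 0,"ay": 0,"az": 0},{"x": 0.02,"y": -0.1,"z": -0.04,"hand": 48,"ax": 0,"ay": 0,"az": 0}]'

```text
t: 16.77
tool_pos: [0.4525, 0.0656, 0.47]
orientation: [1.543, 2.734, -0.001]
force: [0.7, -0.9, -0.5]
opening: 0.0449
gripper_force: 0.0
```

```bash
python3 - <<'E'
from h import *
s=read_state();print(s['t'],s['tool_pos'],s['force'],s['opening'])
im,d,p=cam('wrist');cv2.imwrite('pics/w9.png',im)
C=cloud(p,d);Q=U.inv().apply(C.reshape(-1,3)-C0).reshape(C.shape)
hsv=cv2.cvtColor(im,cv2.COLOR_BGR2HSV);m=(hsv[...,1]<40)&(hsv[...,2]>150)&(abs(Q[...,2]-.091)<.01)&(Q[...,1]>.03)&(Q[...,1]<.085)&(abs(Q[...,0])<.05)
a=Q[m];print('cover',len(a),np.median(a,0).round(4),np.percentile(a[:,2],[5,95]).round(4))
k=(Q[...,2]>.112)&(Q[...,2]<.126)&(abs(Q[...,0]-.013)<.025)&(abs(Q[...,1]-.055)<.025);a=Q[k];print('knob',len(a),np.median(a,0).round(4))
im,d,p=cam('top');C=cloud(p,d);Q=U.inv().apply(C.reshape(-1,3)-C0)
k=(Q[:,0]>.1)&(Q[:,0]<.2)&(abs(Q[:,1])>.05)&(abs(Q[:,1])<.105)&(Q[:,2]>.17)&(Q[:,2]<.28)
A=Q[k];print('hatch',len(A),np.median(np.arctan2(A[:,2]-.132,.08-A[:,0])))
E
```

```text
16.775 [0.45245122 0.06555115 0.46999973] [ 0.73565076 -0.85907178 -0.50136677] 0.04487404168904001
cover 651 [-0.0006  0.0541  0.0886] [0.0874 0.0899]
knob 333 [0.0098 0.0557 0.1203]
hatch 1495 2.1515736478738225
```

View pics/w9.png

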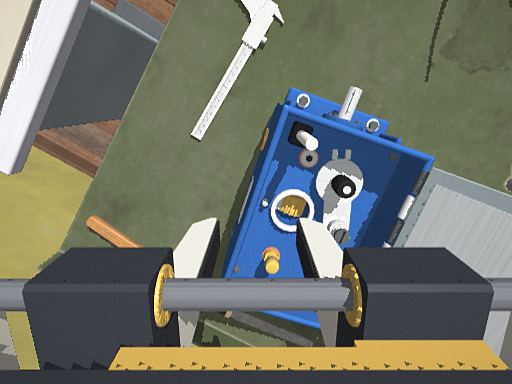

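The port at (291,210) is fully open with its gear showing. The cover lies flat to the left at (340,185), and the hatch rests on its stop.

```bash
python3 -c "
from plant import robot
print(robot.close_job())"
```

```text
the job is handed in; nothing more can be done
None
```

The job is handed in at about 17 s: the hatch lies back on its stop, and the cover is down flat on the unit's left, away from the breather, with the port fully uncovered. I did not see the bench items disturbed, but I made no separate check of each one.

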